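Cover the prep pans with their own lids

TASK

Close the prep station: put each of the four steel lids on the pan of its own shape and size, so that it sits flat and fully down with its step inside the rim. Set the lids down gently without dropping them, and leave the pans, the spice tin and the spoon where they stand.

Things in the scene. Friction and masses are not known exactly. Their poses are not given: they have to be found in the camera images.
- big_lid: Steel lid, the large round one (diameters given): top plate 142 mm and 3 thick (8 to 11 above the origin), and below it a locating step 108 mm, 8 deep, which goes into the mouth of its pan with 7 to spare on each side. On top, at the centre, a black grip bar 44 long (along x), 18 wide (along y) and 34 high, its top 45 above the origin. Origin: centre of the underside of the step, z up; the lid starts lying on the table on its step. About 0.22 kg.
- small_lid: Steel lid, the small round one (diameters given): top plate 104 mm and 3 thick (8 to 11 above the origin), and below it a locating step 70 mm, 8 deep, which goes into the mouth of its pan with 7 to spare on each side. On top, at the centre, a black grip bar 44 long (along x), 18 wide (along y) and 34 high, its top 45 above the origin. Origin: centre of the underside of the step, z up; the lid starts lying on the table on its step. About 0.22 kg.
- square_lid: Steel lid, the square one: top plate 116 x 116 mm and 3 thick (8 to 11 above the origin), and below it a locating step 82 x 82 mm, 8 deep, which goes into the mouth of its pan with 7 to spare on each side. On top, at the centre, a black grip bar 44 long (along x), 18 wide (along y) and 34 high, its top 45 above the origin. Origin: centre of the underside of the step, z up; the lid starts lying on the table on its step. About 0.22 kg.
- oblong_lid: Steel lid, the oblong one: top plate 148 (x) by 96 (y) mm and 3 thick (8 to 11 above the origin), and below it a locating step 114 (x) by 62 (y) mm, 8 deep, which goes into the mouth of its pan with 7 to spare on each side. On top, at the centre, a black grip bar 44 long (along x), 18 wide (along y) and 34 high, its top 45 above the origin. Origin: centre of the underside of the step, z up; the lid starts lying on the table on its step. About 0.22 kg.
- big_pan: Open metal pan, the large round one (diameters given), empty and loose (0.7 kg), standing on the table: 130 mm outside, 60 high, walls 4, mouth 122 mm. Origin: centre of its underside, z up. With its lid on, the lid's origin is 52 above the pan's.
- small_pan: Open metal pan, the small round one (diameters given), empty and loose (0.7 kg), standing on the table: 92 mm outside, 60 high, walls 4, mouth 84 mm. Origin: centre of its underside, z up. With its lid on, the lid's origin is 52 above the pan's.
- square_pan: Open metal pan, the square one, sides along x and y, empty and loose (0.7 kg), standing on the table: 104 x 104 mm outside, 60 high, walls 4, mouth 96 x 96 mm. Origin: centre of its underside, z up. With its lid on, the lid's origin is 52 above the pan's.
- oblong_pan: Open metal pan, the oblong one, empty and loose (0.7 kg), standing on the table: 136 (x) by 84 (y) mm outside, 60 high, walls 4, mouth 128 (x) by 76 (y) mm. Origin: centre of its underside, z up. With its lid on, the lid's origin is 52 above the pan's.
- spice_tin: Upright closed tin, 60 across, 90 high, a bystander beside the work. Origin: centre of its underside.
- spoon: Serving spoon, 240 long, lying along its x axis beside the work, a bystander. Origin: on its underside near mid-length.

How it is judged:
By the outcome, as a careful person would: the job done as asked, in the order asked, and still so for the second after the job is handed in, with the robot touching nothing.
It also fails if it takes over 144 s, if anything falls off the work surface, if the arm or the gripper's body presses on something with over 40 N, if the wrist force passes 120 N, or if a joint passes its speed limit or range.

ROBOT

A 6-joint arm with a two-finger parallel gripper is mounted at the origin on the work surface. World frame = base frame: x ahead of the robot, y to its left, z up, the work surface at z = 0. Lengths are in m, angles in degrees, forces in N, time in s.
With the tool pointing down it reaches from about 0.375 to 0.9 m from the base axis. Payload 3.1 kg.
Tool frame: the origin (TCP) lies between the finger pads; the fingertips stand 11 mm ahead of it and the grasp point (between the pads) lies 8 mm behind it; x points along the fingers, y is the direction in which the jaws open and shut, and the axes are right-handed (so a half turn about x gives the same grasp; the last joint's range is limited). The gripper opens to 87 mm and grips with 3 to 60 N. Pads are 19 mm wide; open, the fingers measure 117 mm over their backs; the gripper's body (75 mm by 190 mm) begins 51 mm behind the grasp point.
Start: joints at [-80.758, 30.224, 82.088, -0, 67.689, -10.227], TCP at [0.208, -0.589, 0.234] pointing down, gripper open.
Joint ranges: [-176.69, 176.69], [-43.24, 126.21], [12.49, 139.97], [-82, 262], [0, 151.66], [-163.58, 163.58]. Speed limits (degrees/s): [159.86, 159.86, 180, 180, 180, 180].

INTERFACE

Orientations are given as a 3x3 rotation matrix whose columns are the frame's x, y, z axes.
In Python, from rig import bot gives the robot as it stands.
- The arm moves only by the shell command python3 -m inch 'ROWS' [OPENING]. ROWS is a JSON object of lists of equal length, an entry for each row: "dp": the shift along the tool's x, y, z in mm, a list of three; "yaw": the turn about the tool's x in degrees. In form: {"dp": [[tx, ty, tz], ...], "yaw": [yaw, ...]}. A call has 1 to 20 rows; each row shifts and turns the commanded pose from where the row before left it, along the tool's axes as they then stand; what a row does not reach is not made up. A row lasts 1/12 s, in which the tool goes at most 41.7 mm and 7.16 degrees, less where a joint would pass 70% of its speed; a pose out of reach is approached as far as the arm can. A call is refused whole if a number of a shift passes 41.7 or a number of a turn 7.16, either way. A call with a gripper value outside its range is refused whole. OPENING is the finger opening in mm, from 0 to 87, set as the call begins (- or left out, the last holds). The fingers move at their own pace and stop on an object; the grip force is fixed at half the most. Time passes only in rows, so rows that do not move let the fingers close. It gives the time, the measured TCP pose, the force and the opening at its end, in the units of the state.
- bot.read_state(): the state, without advancing time (a new reading comes with each control period).
- bot.capture(name): name is "side" or "top" or "wrist"; returns a dict with "color" (420x560x3 uint8, red, green, blue), "intrinsics" (3x3 intrinsics, pixels), "pose" (4x4, takes a point from camera to world coordinates). Camera axes: x right, y down, z forward; pixel columns grow to the right and rows downward; lengths in m; the calibration is good to about 2 mm. The wrist camera is an equidistant fisheye: a pixel r from the principal point sees the ray r / f radians off the axis. A picture is of the moment at which its call begins. There is no depth.
- bot.hand_in(): hands the job in, once; it reports no verdict.
The state is a dict: "time_s": time; "joint_positions": joint angles; "qvel": joint speeds; "tau": joint torques, N m; "position": TCP position; "tcp_rot": TCP orientation; "force": force on the tool from outside, world axes, zero at the start; "moment": the same for the moment, N m; "opening": opening from 0.0 (shut) to 1.0 (fully open).
Only numpy, scipy, OpenCV 4.12 (cv2) and the standard library are available. Lean on these libraries where they do the work, as an engineer would, in place of code of your own. Each camera call takes 0.05 s, during which the arm holds its last target.

## Working session

There is one attempt and no reset: what is moved stays moved. The work goes in short steps, Python scripts to look and compute and a shell command to move; the robot and the scene stay as the last step left them, time stands still between calls to the robot, and variables do not carry over. Pictures are saved under pics/ and viewed, and the job is handed in when it is done.

```bash
ls; mkdir -p pics; python3 - <<'E'
from rig import bot
import cv2,numpy as np
s=bot.read_state();print(s)
for n in ["top","side","wrist"]:
    c=bot.capture(n);cv2.imwrite(f"pics/{n}0.png",c["color"][...,::-1]);print(n,np.round(c["intrinsics"],2).tolist(),np.round(c["pose"],4).tolist())
E
```

```text
pics
{'time_s': 0.0, 'joint_positions': array([-8.07576907e+01,  3.02797669e+01,  8.21568041e+01,  1.45532647e-04,
        6.76876797e+01, -1.02256506e+01]), 'qvel': array([ 0.02213603, -0.04626318, -0.01261393, -0.03210568, -0.07676552,
       -0.01678498]), 'tau': array([ 1.05116083e-03, -4.40034592e+01, -1.76592243e+01,  6.33698283e-02,
        5.82089857e-02, -1.53938836e-04]), 'position': array([ 0.20822988, -0.58854295,  0.23256069]), 'tcp_rot': array([[-3.45976863e-04,  3.33278396e-01, -9.42828399e-01],
       [ 2.14080718e-03, -9.42826048e-01, -3.33278351e-01],
       [-9.99997649e-01, -2.13372041e-03, -3.87288786e-04]]), 'force': array([-1.21821326, -0.38863791,  0.14913814]), 'moment': array([-0.02999745,  0.00240988, -0.00647005]), 'opening': 0.9980213990624612}
top [[497.31, 0.0, 281.21], [0.0, 497.31, 211.29], [0.0, 0.0, 1.0]] [[-0.0128, -0.9899, 0.1413, 0.3096], [-0.9999, 0.0142, 0.0085, -0.0083], [-0.0105, -0.1412, -0.9899, 1.2728], [0.0, 0.0, 0.0, 1.0]]
side [[418.82, 0.0, 280.09], [0.0, 418.82, 205.1], [0.0, 0.0, 1.0]] [[-0.9683, -0.1785, 0.1748, 0.2666], [-0.2494, 0.6487, -0.719, 0.9175], [0.015, -0.7398, -0.6727, 0.8785], [0.0, 0.0, 0.0, 1.0]]
wrist [[325.19, 0.0, 276.95], [0.0, 325.19, 206.56], [0.0, 0.0, 1.0]] [[0.3333, -0.9156, -0.2251, 0.27], [-0.9428, -0.3241, -0.0778, -0.5674], [-0.0017, 0.2382, -0.9712, 0.3856], [0.0, 0.0, 0.0, 1.0]]
```

View pics/top0.png

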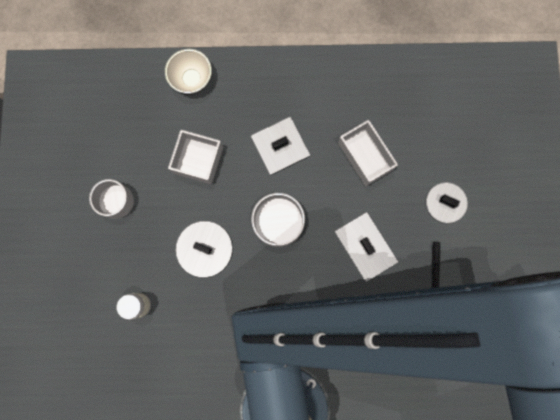

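View pics/side0.png

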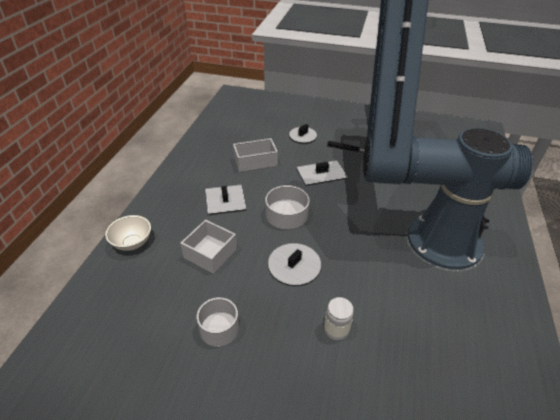

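View pics/wrist0.png

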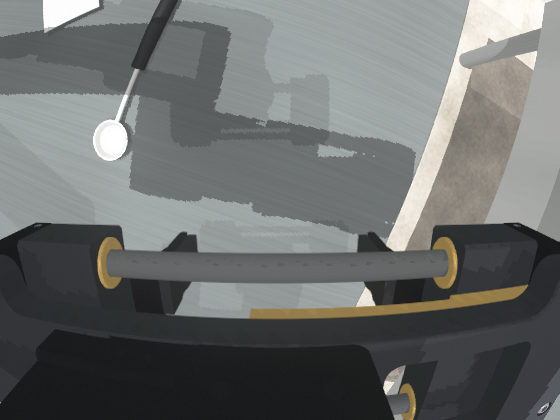

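```bash
cat > h.py <<'E'
import cv2,numpy as np
from rig import bot
def rays(c,px,fish=False):
    px=np.atleast_2d(np.asarray(px,float));K=c["intrinsics"]
    x=(px[:,0]-K[0,2])/K[0,0];y=(px[:,1]-K[1,2])/K[1,1]
    if fish:
        r=np.hypot(x,y)+1e-12;d=np.stack([np.sin(r)*x/r,np.sin(r)*y/r,np.cos(r)],1)
    else: d=np.stack([x,y,np.ones_like(x)],1)
    return c["pose"][:3,3],d@c["pose"][:3,:3].T
def toplane(c,px,z,fish=False):
    o,d=rays(c,px,fish);return o+d*((z-o[2])/d[:,2])[:,None]
def proj(c,P):
    P=np.atleast_2d(P);q=(P-c["pose"][:3,3])@c["pose"][:3,:3];u=q@c["intrinsics"].T;return u[:,:2]/u[:,2:]
E
python3 - <<'E'
from h import *
c=bot.capture("top");im=c["color"]
np.save("top0.npy",im)
cv2.imwrite("pics/crop1.png",cv2.resize(im[110:290,80:280],None,fx=4,fy=3.3333,interpolation=cv2.INTER_CUBIC)[:600,:800,::-1])
cv2.imwrite("pics/crop2.png",cv2.resize(im[110:290,270:470],None,fx=4,fy=3.3333,interpolation=cv2.INTER_CUBIC)[:600,:800,::-1])
g=im.min(2)
m=(g>140).astype(np.uint8)
cs,_=cv2.findContours(m,cv2.RETR_EXTERNAL,cv2.CHAIN_APPROX_NONE)
for k in cs:
    a=cv2.contourArea(k)
    if a>200:
        x,y,w,h=cv2.boundingRect(k)
        if y<60 and a>5000: continue
        P=toplane(c,k[:,0],0.011)[:,:2].astype(np.float32)*1000
        print((x,y,w,h),a,[np.round(v,1) for v in cv2.minAreaRect(P)],np.round(toplane(c,[[x+w/2,y+h/2]],0.06)[0],3))
E
```

```text
(116, 295, 25, 25) 451.5 [array([253.3, 389.1]), array([60.7, 59.1]), np.float64(89.3)] [0.254 0.372 0.06 ]
(176, 221, 56, 56) 2421.0 [array([397.6, 201.3]), array([140.5, 139.7]), np.float64(89.3)] [0.392 0.192 0.06 ]
(335, 213, 63, 66) 2156.0 [array([ 397.7, -210.9]), array([148.8,  97.1]), np.float64(30.2)] [ 0.394 -0.204  0.06 ]
(251, 193, 54, 53) 2136.0 [array([471.7,  12.3]), array([134.6, 134.3]), np.float64(44.2)] [0.462 0.01  0.06 ]
(426, 182, 42, 41) 1243.5 [array([ 507.3, -421.6]), array([103.3, 102.4]), np.float64(42.6)] [ 0.499 -0.406  0.06 ]
(89, 179, 38, 37) 1045.0 [array([533.6, 450.7]), array([96.4, 94.3]), np.float64(89.2)] [0.523 0.432 0.06 ]
(168, 130, 52, 50) 1686.5 [array([643.2, 228.9]), array([111.2, 111.4]), np.float64(73.1)] [0.628 0.219 0.06 ]
(340, 120, 58, 62) 1790.5 [array([ 646.9, -226.6]), array([143.6,  90.6]), np.float64(30.3)] [ 0.632 -0.219  0.06 ]
(251, 117, 59, 57) 1875.5 [array([665. ,   3.8]), array([116.8, 116.9]), np.float64(25.5)] [0.65  0.002 0.06 ]
(165, 49, 46, 44) 1557.5 [array([874.2, 248.6]), array([121.7, 120.8]), np.float64(0.4)] [0.851 0.237 0.06 ]
(0, 26, 100, 54) 1606.0 [array([973.1, 641.4]), array([140.1, 286.6]), np.float64(21.1)] [0.906 0.597 0.06 ]
(444, 0, 116, 42) 1878.0 [array([1001.5, -597.3]), array([311.3, 118.3]), np.float64(89.0)] [ 0.973 -0.577  0.06 ]
(148, 0, 237, 47) 4668.0 [array([1006.3,   37.1]), array([636.5, 133.4]), np.float64(89.0)] [0.977 0.034 0.06 ]
```

```bash
sleep 0
```

```text
(no output)
```

View pics/crop1.png

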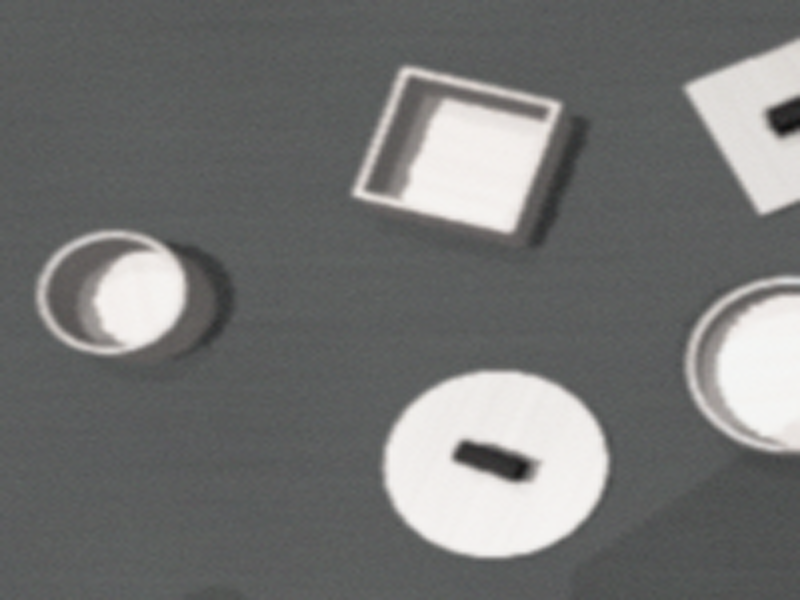

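View pics/crop2.png

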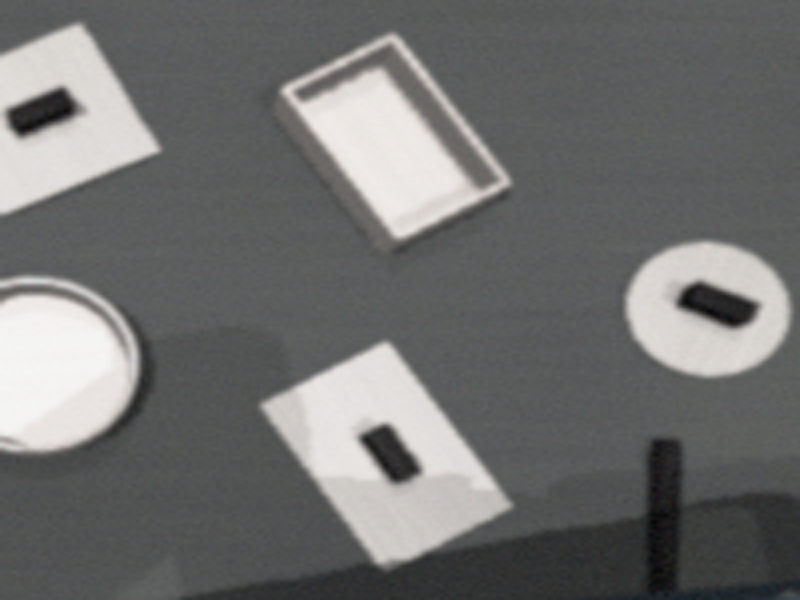

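```bash
python3 - <<'E'
from h import *
c=bot.capture("top");im=c["color"]
g=im.min(2)
for th in (120,150):
  m=(g>th).astype(np.uint8)
  cs,_=cv2.findContours(m,cv2.RETR_EXTERNAL,cv2.CHAIN_APPROX_NONE)
  for k in cs:
    a=cv2.contourArea(k)
    x,y,w,h=cv2.boundingRect(k)
    if a<900 or not(100<y<260): continue
    fill=np.zeros_like(m);cv2.drawContours(fill,[k],-1,1,-1)
    dk=((g<60)&(fill>0)).astype(np.uint8)
    lid=dk.sum()>60
    z=.011 if lid else .06
    P=toplane(c,k[:,0],z)[:,:2].astype(np.float32)*1000
    r=cv2.minAreaRect(P); (ex,ey),el,_=cv2.fitEllipse(P)
    s="lid" if lid else "pan"
    print(th,s,[np.round(v,1) for v in r],"ell",np.round([ex,ey,*el],1))
    if lid:
        q=np.argwhere(dk)[:,::-1].astype(float)
        B=toplane(c,q,0.045)[:,:2].astype(np.float32)*1000
        print("   bar",[np.round(v,1) for v in cv2.minAreaRect(B)],"n",len(q))
E
```

```text
120 lid [array([396.3, 201.3]), array([145.1, 142.2]), np.float64(89.2)] ell [396.8 201.6 142.7 143.2]
   bar [array([396.5, 197.1]), array([41.7, 11.8]), np.float64(67.6)] n 79
120 lid [array([ 397.6, -210.9]), array([150.8,  98.9]), np.float64(30.2)] ell [ 398.2 -210.8  111.   178.1]
   bar [array([ 395.8, -208.8]), array([36.9, 17.1]), np.float64(29.2)] n 101
120 pan [array([465.4,  11.5]), array([130.5, 131.4]), np.float64(89.2)] ell [464.6  11.6 129.9 131. ]
120 lid [array([ 507.1, -421.3]), array([104.6, 106. ]), np.float64(61.2)] ell [ 507.4 -421.1  104.3  104.7]
   bar [array([ 504.8, -415.6]), array([43.2, 19.8]), np.float64(65.2)] n 128
120 pan [array([523.8, 433. ]), array([94. , 92.2]), np.float64(1.8)] ell [524.2 433.   92.9  93.7]
120 pan [array([630.2, 219.7]), array([109. , 109.1]), np.float64(73.2)] ell [630.2 219.6 124.4 125.4]
120 pan [array([ 633.8, -218.1]), array([139.8,  89.3]), np.float64(30.3)] ell [ 633.8 -218.3   99.9  166.8]
120 lid [array([665. ,   3.8]), array([119.1, 119.2]), np.float64(25.5)] ell [664.7   4.  137.1 138.1]
   bar [array([659.5,   3.3]),
[... 491 characters left out ...]
.7  11.6 127.1 128.4]
150 lid [array([ 506.7, -421. ]), array([ 99.6, 101.7]), np.float64(86.9)] ell [ 507.2 -421.1  100.9  101.5]
   bar [array([ 504.8, -415.6]), array([43.2, 19.8]), np.float64(65.2)] n 128
150 pan [array([523.7, 432.9]), array([91. , 89.9]), np.float64(45.5)] ell [524.3 433.1  90.   91.1]
150 pan [array([630.3, 219.7]), array([106.4, 106.5]), np.float64(73.4)] ell [630.1 219.9 121.8 122.3]
150 pan [array([ 633.6, -218.3]), array([137.6,  86. ]), np.float64(30.3)] ell [ 633.8 -218.2   96.4  164.3]
150 lid [array([665. ,   3.8]), array([116.7, 116.8]), np.float64(25.5)] ell [664.4   4.  134.6 135.5]
   bar [array([659.5,   3.3]), array([17.5, 40. ]), np.float64(26.4)] n 108
```

```bash
cat > go.py <<'E'
import sys,numpy as np
from rig import bot
# usage: x y z(mm) phi : rest to go in tool axes (after yaw)
s=bot.read_state();p=s["position"]*1000;R=s["tcp_rot"]
f=np.degrees(np.arctan2(R[1,1],R[0,1]))
x,y,z,t=map(float,sys.argv[1:5])
d=np.array([x,y])-p[:2];a=np.radians(t)
print("t %.1f pos"%s["time_s"],p.round(1),"phi %.1f"%f,"tilt",np.degrees(np.arccos(-R[2,0])).round(2),"open",round(s["opening"]*87,1),"F",s["force"].round(1))
print("yaw %.1f  tx %.1f ty %.1f tz %.1f"%((f-t+180)%360-180,p[2]-z,d@[np.cos(a),np.sin(a)],d@[np.sin(a),-np.cos(a)]))
E
python3 -m inch '{"dp":[[0,0,0],[0,0,0],[0,0,0],[0,0,0],[0,0,0],[0,0,0],[0,0,0],[0,0,0]],"yaw":[-5.7,-5.7,-5.7,-5.7,-5.7,-5.7,-5.7,-5.7]}' 60
python3 go.py 507.2 -421.1 150 -24.8
```

```text
time_s: 0.92
position: [0.2083, -0.5891, 0.2334]
tcp_rot: [[-0.0, 0.909, -0.417], [0.0, -0.417, -0.909], [-1.0, -0.0, -0.0]]
force: [0.8, 0.1, 0.5]
opening: 0.692
t 0.9 pos [ 208.3 -589.1  233.4] phi -24.6 tilt 0.02 open 60.2 F [0.8 0.1 0.5]
yaw 0.2  tx 83.4 ty 200.9 tz -277.9
```

```bash
python3 -m inch '{"dp":[[5,14,-20],[5,14,-20],[5,14,-20],[5,14,-20],[5,14,-20],[5,14,-20],[5,14,-20],[5,14,-20],[5,14,-20],[5,14,-20],[5,14,-20],[5,14,-20],[5,14,-20],[5,14,-14],[5,5,-4]],"yaw":[0,0,0,0,0,0,0,0,0,0,0,0,0,0,0]}'
python3 go.py 507.2 -421.1 30 -24.8
python3 - <<'E'
from h import *
for n in ["wrist","top"]:
    c=bot.capture(n);cv2.imwrite(f"pics/{n}1.png",c["color"][...,::-1])
E
```

```text
time_s: 2.17
position: [0.5104, -0.4202, 0.1582]
tcp_rot: [[0.001, 0.908, -0.419], [0.0, -0.419, -0.908], [-1.0, 0.001, -0.001]]
force: [0.0, 0.1, -0.5]
opening: 0.691
t 2.2 pos [ 510.4 -420.2  158.2] phi -24.8 tilt 0.07 open 60.1 F [ 0.   0.1 -0.5]
yaw 0.0  tx 128.2 ty -2.5 tz 2.2
```

View pics/wrist1.png

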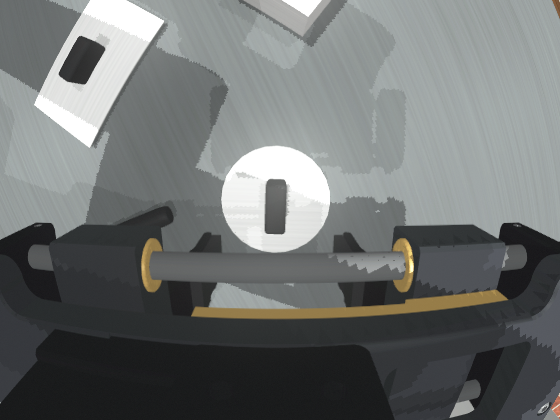

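View pics/top1.png

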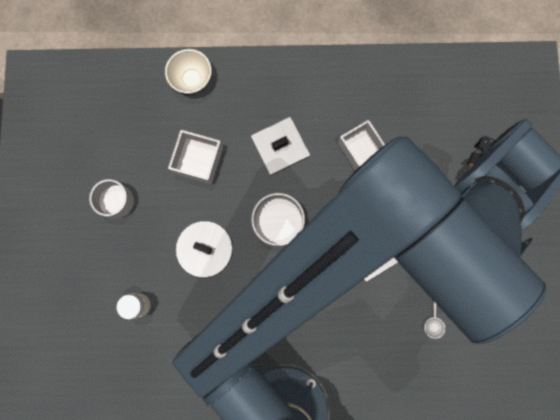

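Wrist view: the small lid at about (275,199), its bar upright between the jaws. The top view shows the other pieces unmoved. I'll check the lid's position with the wrist camera.

```bash
cat > wl.py <<'E'
from h import *
import sys
# bright blobs in wrist view, at height z mm
z=float(sys.argv[1])/1000; th=int(sys.argv[2]) if len(sys.argv)>2 else 170
c=bot.capture("wrist");im=c["color"];g=im.min(2)
m=(g>th).astype(np.uint8)
if len(sys.argv)>3: cv2.imwrite(sys.argv[3],im[...,::-1])
for k in cv2.findContours(m,cv2.RETR_EXTERNAL,cv2.CHAIN_APPROX_NONE)[0]:
    if cv2.contourArea(k)<1500: continue
    k=k[:,0]; k=k[(k[:,1]<238)&(k[:,1]>2)&(k[:,0]>2)]
    if len(k)<30: continue
    P=toplane(c,k,z,True)[:,:2].astype(np.float32)*1000
    (ex,ey),el,_=cv2.fitEllipse(P)
    print("px",k.mean(0).round(),"rect",[np.round(v,1) for v in cv2.minAreaRect(P)],"ell",np.round([ex,ey,*el],1))
E
python3 wl.py 11 175; python3 wl.py 11 200
```

```text
px [283. 182.] rect [array([ 512.8, -416.9]), array([ 89.6, 106.9]), np.float64(65.2)] ell [ 510.2 -421.4  100.2  106.8]
px [96. 73.] rect [array([ 397.6, -211.3]), array([149.4,  96.9]), np.float64(30.2)] ell [ 396.6 -213.5  105.5  187.9]
px [278. 182.] rect [array([ 511.2, -416.9]), array([ 90.7, 103.1]), np.float64(65.1)] ell [ 508.7 -422.3  102.6  103. ]
px [96. 73.] rect [array([ 397.6, -211.3]), array([148.8,  96.6]), np.float64(30.3)] ell [ 397.1 -213.1  104.8  187.9]
```

```bash
python3 -m inch '{"dp":[[5,-1,1],[15,-1,1],[20,0,0],[20,0,0],[20,0,0],[15,0,0],[10,0,0],[8,0,0],[6,0,0],[5,0,0],[4,0,0],[0,0,0]],"yaw":[0,0,0,0,0,0,0,0,0,0,0,0]}'
python3 go.py 508 -421.2 30 -24.8
```

```text
time_s: 3.37
position: [0.505, -0.4228, 0.0303]
tcp_rot: [[-0.0, 0.907, -0.422], [0.0, -0.422, -0.907], [-1.0, -0.0, -0.0]]
force: [-1.3, 0.1, -0.2]
opening: 0.692
t 3.4 pos [ 505.  -422.8   30.3] phi -24.9 tilt 0.02 open 60.2 F [-1.3  0.1 -0.2]
yaw -0.1  tx 0.3 ty 2.0 tz -2.7
```

```bash
python3 -m inch '{"dp":[[0,1,-1.5],[0,1,-1.5],[0,0,0],[0,0,0]],"yaw":[0,0,0,0]}'
python3 -m inch '{"dp":[[0,0,0],[0,0,0],[0,0,0],[0,0,0],[0,0,0],[0,0,0],[0,0,0],[0,0,0],[0,0,0],[0,0,0]],"yaw":[0,0,0,0,0,0,0,0,0,0]}' 0
python3 go.py 508 -421.2 30 -24.8
```

```text
time_s: 3.7
position: [0.5087, -0.421, 0.0311]
tcp_rot: [[0.001, 0.907, -0.421], [-0.001, -0.421, -0.907], [-1.0, 0.001, 0.0]]
force: [0.2, 0.4, 0.5]
opening: 0.69
time_s: 4.53
position: [0.5083, -0.421, 0.0305]
tcp_rot: [[0.0, 0.907, -0.422], [-0.0, -0.422, -0.907], [-1.0, 0.0, 0.0]]
force: [0.2, -1.0, -1.0]
opening: 0.207
t 4.5 pos [ 508.3 -421.    30.5] phi -24.9 tilt 0.01 open 18.0 F [ 0.2 -1.  -1. ]
yaw -0.1  tx 0.5 ty -0.2 tz 0.3
```

```bash
python3 -m inch '{"dp":[[-2,0,0],[-4,0,0],[-8,0,0],[-16,0,0],[-20,0,0],[-20,0,0],[-20,0,0],[-16,0,0],[-12,0,0],[-8,0,0],[-4,0,0],[0,0,0],[0,0,0]],"yaw":[0,0,0,0,0,0,0,0,0,0,0,0,0]}'
python3 go.py 524.2 433 83 -24.8
python3 wl.py 140 200 pics/w2.png
```

```text
time_s: 5.62
position: [0.5078, -0.4205, 0.1599]
tcp_rot: [[-0.001, 0.907, -0.422], [0.001, -0.422, -0.907], [-1.0, -0.001, -0.001]]
force: [0.3, -0.4, -2.8]
opening: 0.208
t 5.6 pos [ 507.8 -420.5  159.9] phi -24.9 tilt 0.08 open 18.1 F [ 0.3 -0.4 -2.8]
yaw -0.1  tx 76.9 ty -343.2 tz -781.7
px [281. 194.] rect [array([ 524.4, -392.3]), array([35.1, 90.2]), np.float64(64.4)] ell [ 524.3 -393.4   34.7   90.1]
px [97. 74.] rect [array([ 456.7, -275.6]), array([85.3, 55.2]), np.float64(30.1)] ell [ 456.1 -276.9   60.3  106.7]
```

View pics/w2.png

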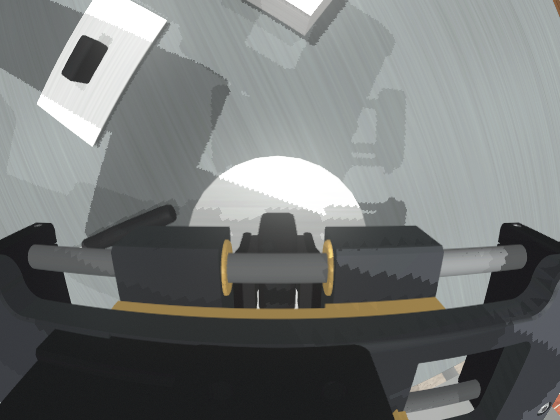

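The lid is held level in the jaws (its front edge arcs over (278,157)). Carrying it across now.

```bash
python3 -m inch '{"dp":[[0,-4,-9],[0,-8,-18],[0,-11,-25],[0,-11,-25],[0,-11,-25],[0,-11,-25],[0,-11,-25],[0,-11,-25],[0,-11,-25],[0,-11,-25],[0,-11,-25],[0,-11,-25],[0,-11,-25],[0,-11,-25],[0,-11,-25],[0,-11,-25],[0,-11,-25],[0,-11,-25],[0,-11,-25],[0,-11,-25]],"yaw":[0,0,0,0,0,0,0,0,0,0,0,0,0,0,0,0,0,0,0,0]}'
python3 -m inch '{"dp":[[0,-11,-25],[0,-11,-25],[0,-11,-25],[0,-11,-25],[0,-11,-25],[0,-11,-25],[0,-11,-25],[0,-11,-25],[0,-11,-25],[0,-11,-25],[0,-11,-25],[0,-8,-18],[0,-4,-9],[0,0,0],[0,0,0],[0,0,0]],"yaw":[0,0,0,0,0,0,0,0,0,0,0,0,0,0,0,0]}'
python3 go.py 524.2 433 83 -24.8
```

```text
time_s: 7.33
position: [0.5177, 0.1019, 0.16]
tcp_rot: [[-0.002, 0.907, -0.421], [0.0, -0.421, -0.907], [-1.0, -0.002, 0.001]]
force: [0.1, -0.0, -2.1]
opening: 0.203
time_s: 8.67
position: [0.525, 0.4285, 0.16]
tcp_rot: [[-0.002, 0.907, -0.422], [-0.002, -0.422, -0.907], [-1.0, -0.001, 0.002]]
force: [-0.8, -0.2, -1.0]
opening: 0.198
t 8.7 pos [525.  428.5 160. ] phi -25.0 tilt 0.14 open 17.3 F [-0.8 -0.2 -1. ]
yaw -0.2  tx 77.0 ty -2.6 tz -3.7
```

```bash
python3 -m inch '{"dp":[[4,-1,-2],[8,-1.5,-2],[12,0,0],[14,0,0],[10,0,0],[6,0,0],[4,0,0],[2,0,0],[0,0,0],[0,0,0]],"yaw":[0,0,0,0,0,0,0,0,0,0]}'
python3 go.py 524.2 433 83 -24.8
python3 - <<'E'
from h import *
for n in ["wrist","side","top"]:
    c=bot.capture(n);cv2.imwrite(f"pics/{n}3.png",c["color"][...,::-1])
    if n=="side": cv2.imwrite("pics/s3c.png",cv2.resize(c["color"][260:360,150:290,::-1],None,fx=5,fy=5,interpolation=cv2.INTER_CUBIC))
E
```

```text
time_s: 9.5
position: [0.5254, 0.4349, 0.101]
tcp_rot: [[0.001, 0.907, -0.422], [0.0, -0.422, -0.907], [-1.0, 0.001, -0.001]]
force: [-0.4, 0.6, -2.5]
opening: 0.203
t 9.5 pos [525.4 434.9 101. ] phi -24.9 tilt 0.06 open 17.6 F [-0.4  0.6 -2.5]
yaw -0.1  tx 18.0 ty -0.2 tz 2.2
```

View pics/wrist3.png

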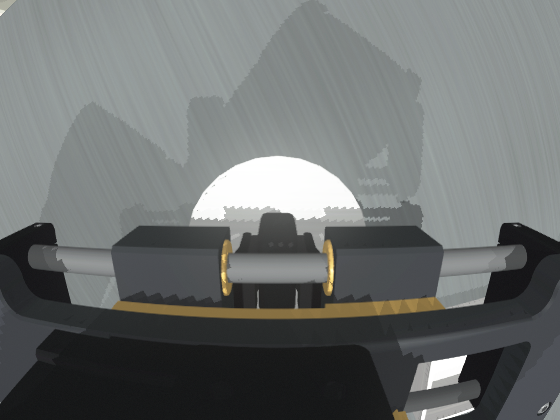

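View pics/s3c.png

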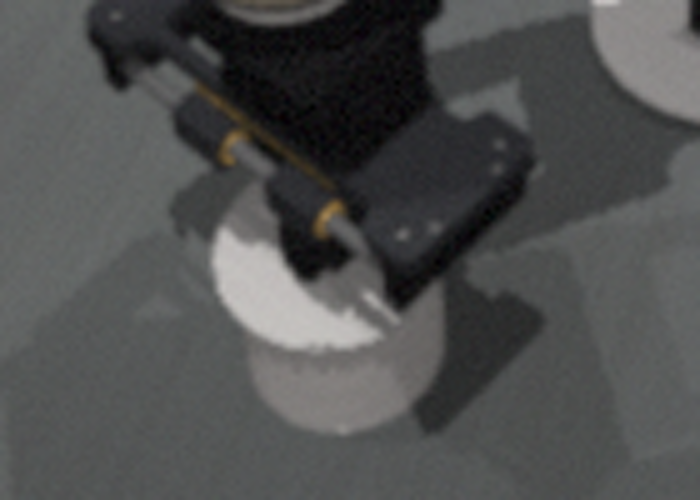

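View pics/top3.png

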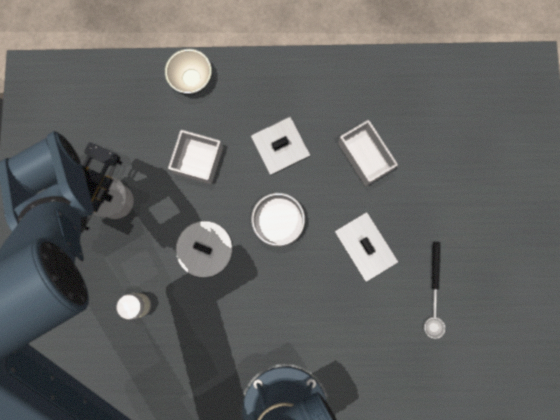

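```bash
python3 -m inch '{"dp":[[2,0,0.5],[3,0,0.5],[3,0,0],[2,0,0],[2,0,0],[1,0,0],[1,0,0],[0,0,0],[0,0,0],[0,0,0]],"yaw":[0,0,0,0,0,0,0,0,0,0]}'
python3 go.py 524.2 433 83 -24.8
```

```text
time_s: 10.48
position: [0.5246, 0.4339, 0.0867]
tcp_rot: [[0.0, 0.907, -0.422], [0.0, -0.422, -0.907], [-1.0, 0.0, -0.0]]
force: [-0.7, 0.4, -1.1]
opening: 0.202
t 10.5 pos [524.6 433.9  86.7] phi -24.9 tilt 0.01 open 17.6 F [-0.7  0.4 -1.1]
yaw -0.1  tx 3.7 ty -0.0 tz 1.0
```

```bash
python3 -m inch '{"dp":[[1,0,0.5],[1,0,0],[0.5,0,0],[0.5,0,0],[0.5,0,0],[0.5,0,0],[0,0,0],[0,0,0]],"yaw":[0,0,0,0,0,0,0,0]}'
python3 go.py 524.2 433 83 -24.8
```

```text
time_s: 11.15
position: [0.5244, 0.4334, 0.0826]
tcp_rot: [[0.0, 0.907, -0.422], [0.0, -0.422, -0.907], [-1.0, 0.0, -0.0]]
force: [-0.2, 0.3, -3.8]
opening: 0.206
t 11.2 pos [524.4 433.4  82.6] phi -24.9 tilt 0.01 open 17.9 F [-0.2  0.3 -3.8]
yaw -0.1  tx -0.4 ty 0.0 tz 0.4
```

```bash
for i in 1; do python3 -m inch '{"dp":[[0.3,0,0],[0.3,0,0],[0,0,0],[0,0,0],[0,0,0]],"yaw":[0,0,0,0,0]}'; done
python3 go.py 524.2 433 83 -24.8
```

```text
time_s: 11.57
position: [0.5244, 0.4334, 0.0825]
tcp_rot: [[0.0, 0.907, -0.421], [0.0, -0.421, -0.907], [-1.0, 0.0, -0.0]]
force: [-0.6, -0.7, 4.2]
opening: 0.204
t 11.6 pos [524.4 433.4  82.5] phi -24.9 tilt 0.02 open 17.8 F [-0.6 -0.7  4.2]
yaw -0.1  tx -0.5 ty -0.0 tz 0.4
```

Contact at the expected height (TCP 82.5 mm, force +4 N). Release and rise.

```bash
python3 -m inch '{"dp":[[0,0,0],[0,0,0],[0,0,0],[0,0,0],[0,0,0],[0,0,0],[0,0,0],[0,0,0]],"yaw":[0,0,0,0,0,0,0,0]}' 55
python3 -m inch '{"dp":[[-2,0,0],[-6,0,0],[-12,0,0],[-18,0,0],[-18,0,0],[-18,0,0],[-12,0,0],[-4,0,0],[0,0,0]],"yaw":[0,0,0,0,0,0,0,0,0]}'
python3 go.py 397.2 201.4 150 -22
python3 - <<'E'
from h import *
for n in ["side","top"]:
    c=bot.capture(n);cv2.imwrite(f"pics/{n}4.png",c["color"][...,::-1])
    if n=="side": cv2.imwrite("pics/s4c.png",cv2.resize(c["color"][260:360,150:290,::-1],None,fx=5,fy=5,interpolation=cv2.INTER_CUBIC))
E
```

```text
time_s: 12.23
position: [0.5244, 0.4334, 0.0819]
tcp_rot: [[-0.0, 0.907, -0.422], [0.0, -0.422, -0.907], [-1.0, -0.0, -0.0]]
force: [0.2, -0.6, 0.2]
opening: 0.62
time_s: 12.98
position: [0.5251, 0.4339, 0.1741]
tcp_rot: [[0.003, 0.907, -0.421], [0.002, -0.421, -0.907], [-1.0, 0.002, -0.003]]
force: [0.1, 0.2, 0.6]
opening: 0.63
t 13.0 pos [525.1 433.9 174.1] phi -24.9 tilt 0.21 open 54.8 F [0.1 0.2 0.6]
yaw -2.9  tx 24.1 ty -31.5 tz 263.5
```

View pics/s4c.png

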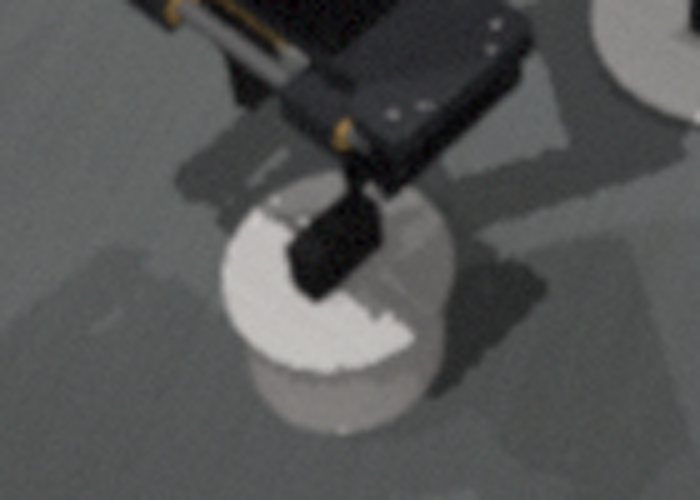

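The small lid sits level on its pan, centred. Next the big lid.

```bash
python3 -m inch '{"dp":[[0,-1,10],[1,-3,20],[2,-3,20],[2,-3,25],[2,-3,25],[2,-3,25],[2,-3,25],[2,-3,25],[2,-3,25],[2,-3,20],[2,-3,20],[2,-1,15],[2,0,8],[1,0,0],[0,0,0],[0,0,0]],"yaw":[-1.5,-1.5,0,0,0,0,0,0,0,0,0,0,0,0,0,0]}'
python3 go.py 397.2 201.4 30 -22
python3 wl.py 11 200 pics/w5.png
python3 - <<'E'
from h import *
c=bot.capture("wrist");g=c["color"].min(2)
m=((g<70)).astype(np.uint8);m[232:]=0
for k in cv2.findContours(m,cv2.RETR_EXTERNAL,cv2.CHAIN_APPROX_NONE)[0]:
    if cv2.contourArea(k)>300:
        P=toplane(c,k[:,0],.045,True)[:,:2].astype(np.float32)*1000;print(cv2.boundingRect(k),cv2.minAreaRect(P))
E
```

```text
time_s: 14.42
position: [0.3964, 0.2024, 0.1478]
tcp_rot: [[0.001, 0.928, -0.373], [0.0, -0.373, -0.928], [-1.0, 0.001, -0.001]]
force: [0.8, -0.2, -0.1]
opening: 0.63
t 14.4 pos [396.4 202.4 147.8] phi -21.9 tilt 0.05 open 54.8 F [ 0.8 -0.2 -0.1]
yaw 0.1  tx 117.8 ty 1.1 tz 0.7
px [271. 179.] rect [array([403. , 227.7]), array([ 86.1, 141.6]), np.float64(78.9)] ell [403.7 224.5  87.5 147.9]
px [ 36. 101.] rect [array([196.1, 403.3]), array([74.5, 73.3]), np.float64(67.3)] ell [196.3 403.1  73.3  74. ]
px [508. 100.] rect [array([676.2, 210.1]), array([126.3, 126.4]), np.float64(73.2)] ell [675.8 210.3 144.4 151.3]
(385, 225, 94, 7) ((522.7816772460938, 132.51498413085938), (5.959295272827148, 99.24234771728516), 66.6773452758789)
(77, 225, 92, 7) ((258.9204406738281, 238.81600952148438), (5.937370777130127, 96.98697662353516), 69.44112396240234)
(268, 201, 22, 31) ((395.9855651855469, 196.2569122314453), (25.547569274902344, 16.982784271240234), 67.6715316772461)
(82, 83, 44, 64) ((292.7455139160156, 328.3551025390625), (55.205116271972656, 33.9517822265625), 33.240516662597656)
```

View pics/w5.png

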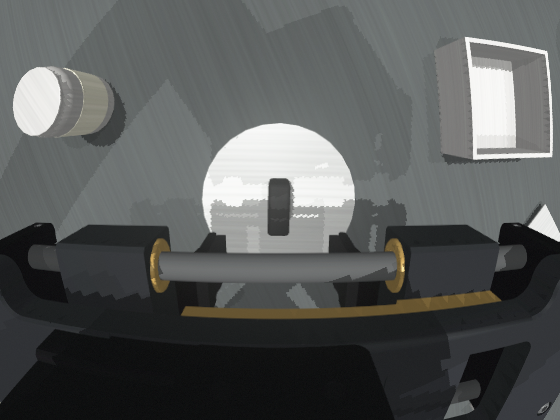

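The big lid's bar stands upright between the jaws at (279,207), at 67.7°. Descend and grip.

```bash
python3 -m inch '{"dp":[[5,0,0],[15,0.5,0.5],[20,0.5,0],[20,0,0],[18,0,0],[12,0,0],[10,0,0],[8,0,0],[5,0,0],[3,0,0],[2,0,0],[0,0,0],[0,0,0]],"yaw":[0.4,0,0,0,0,0,0,0,0,0,0,0,0]}'
python3 go.py 397.2 201.4 30 -22.4
```

```text
time_s: 15.6
position: [0.3965, 0.2011, 0.0303]
tcp_rot: [[0.001, 0.925, -0.38], [0.0, -0.38, -0.925], [-1.0, 0.001, -0.0]]
force: [-0.1, 0.6, 0.1]
opening: 0.631
t 15.6 pos [396.5 201.1  30.3] phi -22.3 tilt 0.04 open 54.9 F [-0.1  0.6  0.1]
yaw 0.1  tx 0.3 ty 0.6 tz -0.5
```

```bash
python3 -m inch '{"dp":[[0,0,0],[0,0,0],[0,0,0],[0,0,0],[0,0,0],[0,0,0],[0,0,0],[0,0,0],[0,0,0],[0,0,0]],"yaw":[0,0,0,0,0,0,0,0,0,0]}' 0
python3 go.py 465 11.5 83 -22.3
python3 -m inch '{"dp":[[-2,0,0],[-4,0,0],[-8,0,0],[-14,0,0],[-16,0,0],[-16,0,0],[-16,0,0],[-12,0,0],[-8,0,0],[-4,0,0],[0,0,0],[0,0,0]],"yaw":[0,0,0,0,0,0,0,0,0,0,0,0]}'
python3 go.py 465 11.5 83 -22.3
```

```text
time_s: 16.43
position: [0.3964, 0.201, 0.03]
tcp_rot: [[0.0, 0.925, -0.38], [0.0, -0.38, -0.925], [-1.0, 0.0, -0.0]]
force: [0.2, 0.2, 1.5]
opening: 0.206
t 16.4 pos [396.4 201.   30. ] phi -22.3 tilt 0.02 open 18.0 F [0.2 0.2 1.5]
yaw -0.0  tx -53.0 ty 135.4 tz 149.3
time_s: 17.43
position: [0.396, 0.201, 0.1299]
tcp_rot: [[-0.0, 0.925, -0.38], [-0.0, -0.38, -0.925], [-1.0, -0.0, 0.0]]
force: [0.0, 0.5, -2.1]
opening: 0.203
t 17.4 pos [396.  201.  129.9] phi -22.3 tilt 0.01 open 17.6 F [ 0.   0.5 -2.1]
yaw -0.0  tx 46.9 ty 135.8 tz 149.1
```

```bash
python3 -m inch '{"dp":[[0,5,5],[0,10,11],[0,15,17],[0,18,20],[0,18,20],[0,18,20],[0,18,20],[0,16,17],[0,10,11],[0,5,6],[0,2,2],[0,0,0],[0,0,0],[0,0,0]],"yaw":[0,0,0,0,0,0,0,0,0,0,0,0,0,0]}'
python3 go.py 464.5 11.2 82 -22.3
```

```text
time_s: 18.6
position: [0.4636, 0.0129, 0.1297]
tcp_rot: [[-0.001, 0.925, -0.379], [0.0, -0.379, -0.925], [-1.0, -0.002, 0.0]]
force: [0.0, -0.6, -2.0]
opening: 0.202
t 18.6 pos [463.6  12.9 129.7] phi -22.3 tilt 0.09 open 17.6 F [ 0.  -0.6 -2. ]
yaw 0.0  tx 47.7 ty 1.5 tz 1.2
```

```bash
python3 -m inch '{"dp":[[3,0.7,0.5],[6,0.7,0.5],[8,0,0],[8,0,0],[6,0,0],[4,0,0],[3,0,0],[2,0,0],[2,0,0],[1,0,0],[0,0,0],[0,0,0],[0,0,0]],"yaw":[0,0,0,0,0,0,0,0,0,0,0,0,0]}'
python3 go.py 464.5 11.2 82 -22.3
python3 - <<'E'
from h import *
for n in ["side","top"]:
    c=bot.capture(n);cv2.imwrite(f"pics/{n}5.png",c["color"][...,::-1])
    if n=="side": cv2.imwrite("pics/s5c.png",cv2.resize(c["color"][150:260,220:360,::-1],None,fx=5,fy=5,interpolation=cv2.INTER_CUBIC))
E
```

```text
time_s: 19.68
position: [0.4656, 0.0104, 0.0872]
tcp_rot: [[0.001, 0.925, -0.38], [-0.0, -0.38, -0.925], [-1.0, 0.0, -0.0]]
force: [0.6, 0.4, -2.2]
opening: 0.203
t 19.7 pos [465.6  10.4  87.2] phi -22.3 tilt 0.03 open 17.7 F [ 0.6  0.4 -2.2]
yaw -0.0  tx 5.2 ty -1.3 tz -0.3
```

View pics/s5c.png

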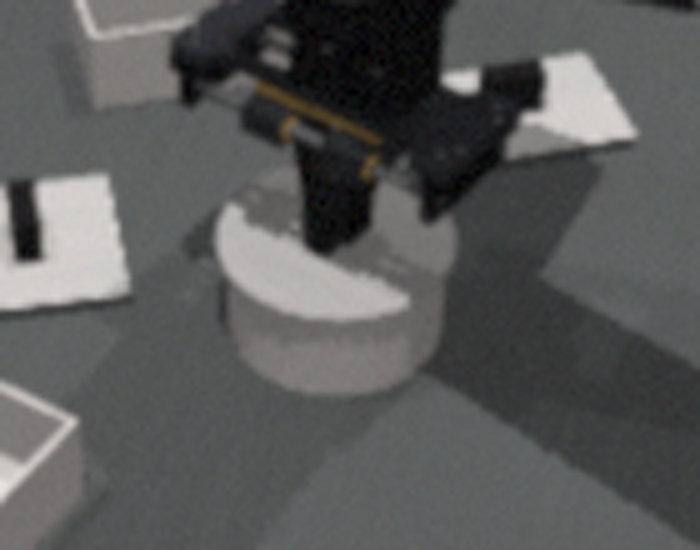

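The lid hovers level and centred over the big pan, its step just entering. Lower.

```bash
python3 -m inch '{"dp":[[1,-0.5,0],[1,-0.5,0],[1,0,0],[0.7,0,0],[0.5,0,0],[0.4,0,0],[0.3,0,0],[0,0,0],[0,0,0],[0,0,0]],"yaw":[0,0,0,0,0,0,0,0,0,0]}'
python3 go.py 464.5 11.2 82 -22.3
python3 -m inch '{"dp":[[0.3,0,0],[0.3,0,0],[0,0,0],[0,0,0],[0,0,0]],"yaw":[0,0,0,0,0]}'
python3 go.py 464.5 11.2 82 -22.3
```

```text
time_s: 20.62
position: [0.4645, 0.0108, 0.0821]
tcp_rot: [[0.0, 0.925, -0.38], [-0.0, -0.38, -0.925], [-1.0, 0.0, -0.0]]
force: [0.6, 0.1, -1.9]
opening: 0.204
t 20.6 pos [464.5  10.8  82.1] phi -22.3 tilt 0.0 open 17.8 F [ 0.6  0.1 -1.9]
yaw -0.0  tx 0.1 ty -0.2 tz -0.4
time_s: 21.03
position: [0.4645, 0.0108, 0.082]
tcp_rot: [[0.0, 0.925, -0.38], [-0.0, -0.38, -0.925], [-1.0, 0.0, -0.0]]
force: [-1.3, -0.1, 5.3]
opening: 0.203
t 21.0 pos [464.5  10.8  82. ] phi -22.3 tilt 0.02 open 17.6 F [-1.3 -0.1  5.3]
yaw -0.0  tx -0.0 ty -0.2 tz -0.3
```

```bash
python3 -m inch '{"dp":[[0,0,0],[0,0,0],[0,0,0],[0,0,0],[0,0,0],[0,0,0],[0,0,0]],"yaw":[0,0,0,0,0,0,0]}' 55
python3 -m inch '{"dp":[[-2,0,0],[-6,0,0],[-12,0,0],[-18,0,0],[-18,0,0],[-15,0,0],[-9,0,0],[-4,0,0],[-2,0,0],[0,0,0],[0,0,0],[0,0,0],[0,0,0]],"yaw":[0,0,0,0,-6,-6,-6,-6,-6,-6,-6,-5.8,0]}'
python3 go.py 664.7 3.9 110 25.5
```

```text
time_s: 21.62
position: [0.4645, 0.0108, 0.0814]
tcp_rot: [[-0.0, 0.925, -0.38], [0.0, -0.38, -0.925], [-1.0, -0.0, 0.0]]
force: [1.0, 0.3, 0.3]
opening: 0.603
time_s: 22.7
position: [0.4644, 0.0109, 0.168]
tcp_rot: [[0.0, 0.902, 0.432], [-0.0, 0.432, -0.902], [-1.0, 0.0, 0.0]]
force: [0.9, -0.1, -0.1]
opening: 0.632
t 22.7 pos [464.4  10.9 168. ] phi 25.6 tilt 0.03 open 55.0 F [ 0.9 -0.1 -0.1]
yaw 0.1  tx 58.0 ty 177.8 tz 92.5
```

```bash
python3 -m inch '{"dp":[[0,5,2.5],[0,10,5],[0,20,10],[2,24,13],[2,24,13],[2,24,13],[2,24,13],[2,20,10],[2,12,6],[2,9,4],[2,4,2],[2,1.5,1],[0,0,0],[0,0,0],[0,0,0]],"yaw":[0,0,0,0,0,0,0,0,0,0,0,0,0,0,0]}'
python3 go.py 664.7 3.9 30 25.5
python3 wl.py 11 200 pics/w6.png
python3 - <<'E'
from h import *
c=bot.capture("top");cv2.imwrite("pics/top6.png",c["color"][...,::-1])
c=bot.capture("side");cv2.imwrite("pics/s6c.png",cv2.resize(c["color"][150:260,220:360,::-1],None,fx=5,fy=5,interpolation=cv2.INTER_CUBIC))
E
```

```text
time_s: 23.95
position: [0.6638, 0.0037, 0.1495]
tcp_rot: [[-0.001, 0.903, 0.43], [0.0, 0.43, -0.903], [-1.0, -0.001, -0.0]]
force: [0.5, 0.3, -0.1]
opening: 0.633
t 23.9 pos [663.8   3.7 149.5] phi 25.4 tilt 0.05 open 55.1 F [ 0.5  0.3 -0.1]
yaw -0.1  tx 119.5 ty 0.9 tz 0.3
px [281. 177.] rect [array([656.9,  22.8]), array([116.2,  73. ]), np.float64(25.4)] ell [657.1  25.5  77.4 141.1]
px [537.  75.] rect [array([871.2, 258.8]), array([ 87.8, 137.6]), np.float64(23.6)] ell [876.7 256.8  89.7 143. ]
px [103.  96.] rect [array([462.4,  23.7]), array([ 86.8, 164.1]), np.float64(28.8)] ell [456.7  19.7  96.1 152.8]
px [363.  21.] rect [array([666.3, 193.2]), array([75. , 36.7]), np.float64(32.1)] ell [672.4 173.7  12.5  12.6]
```

View pics/w6.png

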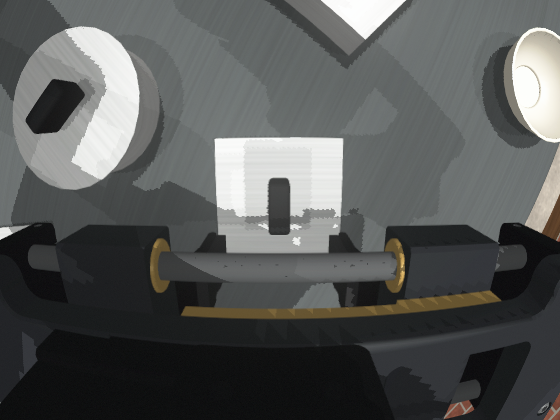

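View pics/s6c.png

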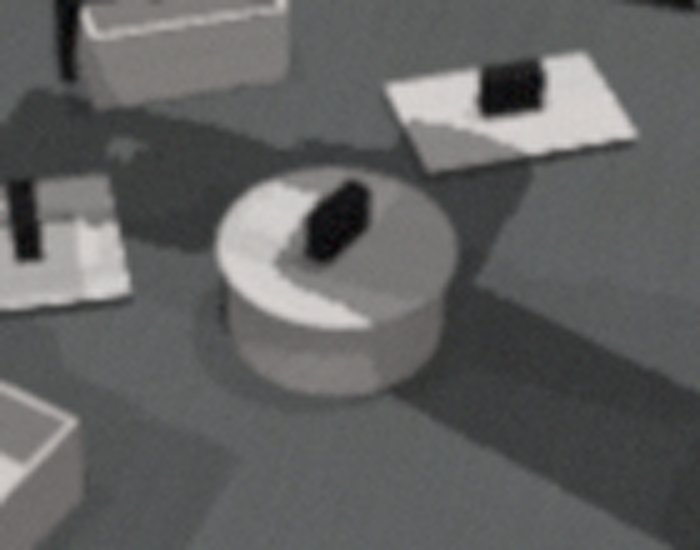

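View pics/top6.png

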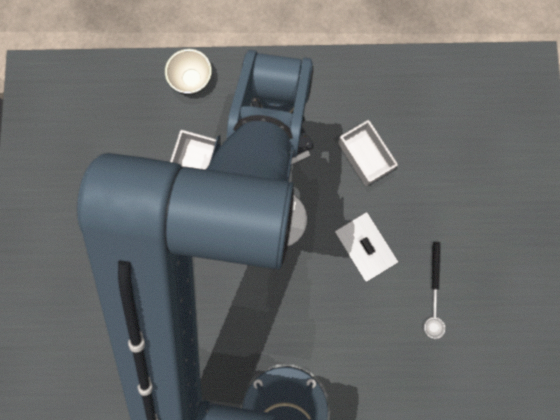

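The big lid is seated flat. The square lid is squared up under the jaws, its plate between columns 215 and 343. Grip it.

```bash
python3 -m inch '{"dp":[[5,0.5,0],[15,0.5,0.3],[20,0,0],[20,0,0],[18,0,0],[12,0,0],[10,0,0],[8,0,0],[6,0,0],[3,0,0],[2,0,0],[0,0,0],[0,0,0]],"yaw":[0,0,0,0,0,0,0,0,0,0,0,0,0]}'
python3 go.py 664.7 3.9 30 25.5
python3 -m inch '{"dp":[[0,0,0],[0,0,0],[0,0,0],[0,0,0],[0,0,0],[0,0,0],[0,0,0],[0,0,0],[0,0,0],[0,0,0]],"yaw":[0,0,0,0,0,0,0,0,0,0]}' 0
python3 go.py 664.7 3.9 30 25.5
python3 -m inch '{"dp":[[-2,0,0],[-4,0,0],[-8,0,0],[-14,0,0],[-16,0,0],[-16,0,0],[-16,0,0],[-12,0,0],[-8,0,0],[-4,0,0],[0,0,0],[0,0,0]],"yaw":[0,0,0,0,0,0,0,0,0,0,0,0]}'
python3 go.py 630.2 219.7 82 -16.7
```

```text
time_s: 25.18
position: [0.666, 0.0038, 0.031]
tcp_rot: [[0.001, 0.903, 0.43], [-0.0, 0.43, -0.903], [-1.0, 0.001, 0.001]]
force: [0.4, 0.4, 0.3]
opening: 0.632
t 25.2 pos [666.    3.8  31. ] phi 25.5 tilt 0.06 open 55.0 F [0.4 0.4 0.3]
yaw -0.0  tx 1.0 ty -1.1 tz -0.7
time_s: 26.02
position: [0.6655, 0.0038, 0.0305]
tcp_rot: [[-0.0, 0.903, 0.43], [-0.0, 0.43, -0.903], [-1.0, -0.0, -0.0]]
force: [-0.5, -0.6, 0.6]
opening: 0.201
t 26.0 pos [665.5   3.8  30.5] phi 25.5 tilt 0.01 open 17.5 F [-0.5 -0.6  0.6]
yaw -0.0  tx 0.5 ty -0.7 tz -0.4
time_s: 27.02
position: [0.6652, 0.0039, 0.1302]
tcp_rot: [[-0.001, 0.903, 0.43], [0.0, 0.43, -0.903], [-1.0, -0.001, -0.0]]
force: [0.5, -1.2, -3.2]
opening: 0.206
t 27.0 pos [665.2   3.9 130.2] phi 25.5 tilt 0.04 open 18.0 F [ 0.5 -1.2 -3.2]
yaw 42.2  tx 48.2 ty -95.5 tz -196.7
```

```bash
python3 -m inch '{"dp":[[0,0,0],[0,0,0],[0,0,0],[0,0,0],[0,0,0],[0,0,0],[0,0,0],[0,0,0],[0,0,0]],"yaw":[2,5,6,6,6,6,6,3.2,2]}'
python3 go.py 630.2 219.7 82 -16.7
python3 -m inch '{"dp":[[0,-4,-9],[0,-8,-17],[0,-10,-21],[0,-10,-21],[0,-10,-21],[0,-10,-21],[0,-10,-21],[0,-10,-21],[0,-9,-17],[0,-7,-14],[0,-3,-8],[0,-3,-5],[0,0,0],[0,0,0],[0,0,0]],"yaw":[0,0,0,0,0,0,0,0,0,0,0,0,0,0,0]}'
python3 go.py 630.2 219.7 82 -16.7
python3 - <<'E'
from h import *
c=bot.capture("wrist");cv2.imwrite("pics/w7.png",c["color"][...,::-1])
c=bot.capture("side");cv2.imwrite("pics/s7c.png",cv2.resize(c["color"][190:300,150:290,::-1],None,fx=5,fy=5,interpolation=cv2.INTER_CUBIC))
c=bot.capture("top");cv2.imwrite("pics/top7.png",c["color"][...,::-1])
E
```

```text
time_s: 27.77
position: [0.6646, 0.0039, 0.1289]
tcp_rot: [[-0.003, 0.957, -0.29], [0.0, -0.29, -0.957], [-1.0, -0.003, 0.0]]
force: [-0.1, -0.3, -2.4]
opening: 0.204
t 27.8 pos [664.6   3.9 128.9] phi -16.9 tilt 0.17 open 17.8 F [-0.1 -0.3 -2.4]
yaw -0.2  tx 46.9 ty -95.0 tz -196.8
time_s: 29.02
position: [0.6323, 0.2175, 0.1304]
tcp_rot: [[-0.0, 0.957, -0.289], [-0.001, -0.289, -0.957], [-1.0, 0.0, 0.001]]
force: [-0.2, 0.7, -3.1]
opening: 0.206
t 29.0 pos [632.3 217.5 130.4] phi -16.8 tilt 0.03 open 17.9 F [-0.2  0.7 -3.1]
yaw -0.1  tx 48.4 ty -2.6 tz -1.5
```

View pics/w7.png

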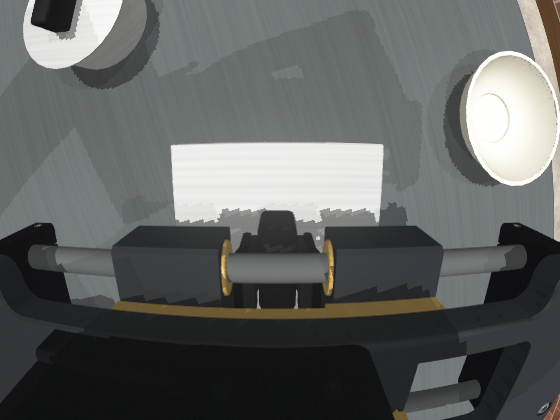

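View pics/s7c.png

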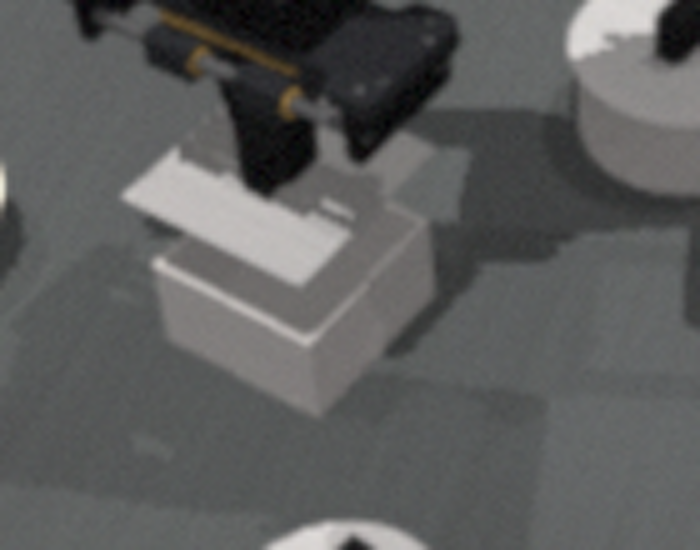

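View pics/top7.png

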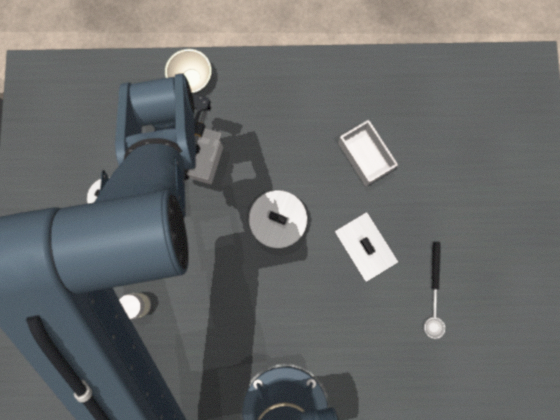

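The lid hovers square to the rim; the rim corners in the side view are at about (181.4,242.6), (212,258) and (236.6,234.4). Cross-check the pan centre with these.

```bash
python3 - <<'E'
from h import *
c=bot.capture("side")
P=toplane(c,[[181.4,242.6],[212,258],[236.6,234.4]],.06)[:,:2]*1000
print(P.round(1),"centre",((P[0]+P[2])/2).round(1))
for a,b in((0,1),(1,2)):
    d=P[b]-P[a];print(np.linalg.norm(d),np.degrees(np.arctan2(d[1],d[0])))
L=toplane(c,[[(122/5+150),190/5+190.],[300/5+150,284/5+190]],.1107)[:,:2]*1000
d=L[1]-L[0];print("lid front edge",L.round(1),np.linalg.norm(d),np.degrees(np.arctan2(d[1],d[0])))
E
```

```text
[[693.2 253.6]
 [596.4 282.2]
 [562.9 187.2]] centre [628.1 220.4]
100.95337727711787 163.57127914332528
100.69689406287085 -109.39795573778973
lid front edge [[705.  252.8]
 [593.7 289.3]] 117.1321833836292 161.858801606797
```

```bash
python3 -m inch '{"dp":[[3,-1.5,-0.5],[6,-1,-0.5],[8,-0.5,-0.5],[8,0,0],[6,0,0],[4,0,0],[3,0,0],[2,0,0],[2,0,0],[1,0,0],[0,0,0],[0,0,0],[0,0,0]],"yaw":[0,0,0,0,0,0,0,0,0,0,0,0,0]}'
python3 go.py 629.8 219.9 82.5 -16.7
python3 - <<'E'
from h import *
c=bot.capture("side");cv2.imwrite("pics/s8c.png",cv2.resize(c["color"][190:300,150:290,::-1],None,fx=5,fy=5,interpolation=cv2.INTER_CUBIC))
E
```

```text
time_s: 30.3
position: [0.6297, 0.2209, 0.0878]
tcp_rot: [[0.001, 0.958, -0.288], [0.0, -0.288, -0.958], [-1.0, 0.001, -0.0]]
force: [-0.1, 0.3, -2.4]
opening: 0.202
t 30.3 pos [629.7 220.9  87.8] phi -16.7 tilt 0.04 open 17.5 F [-0.1  0.3 -2.4]
yaw -0.0  tx 5.3 ty 0.4 tz 1.0
```

View pics/s8c.png

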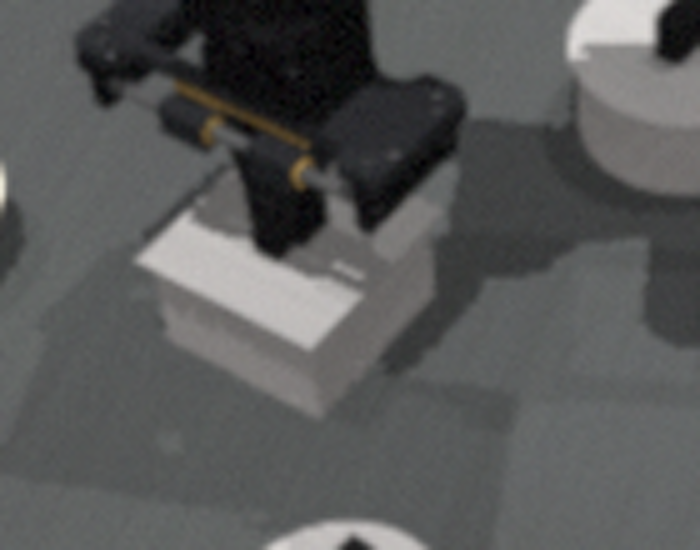

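Aligned with even overhang. Lower until contact.

```bash
python3 -m inch '{"dp":[[1,0,0.5],[1,0,0.3],[1,0,0],[0.7,0,0],[0.5,0,0],[0.4,0,0],[0.3,0,0],[0,0,0],[0,0,0],[0,0,0]],"yaw":[0,0,0,0,0,0,0,0,0,0]}'
python3 go.py 629.8 219.9 82.5 -16.7
python3 -m inch '{"dp":[[0.3,0,0],[0.3,0,0],[0,0,0],[0,0,0],[0,0,0]],"yaw":[0,0,0,0,0]}'
python3 go.py 629.8 219.9 82.5 -16.7
```

```text
time_s: 31.18
position: [0.6293, 0.2201, 0.0825]
tcp_rot: [[-0.0, 0.958, -0.288], [0.0, -0.288, -0.958], [-1.0, -0.0, -0.0]]
force: [0.9, -0.0, -3.1]
opening: 0.205
t 31.2 pos [629.3 220.1  82.5] phi -16.7 tilt 0.0 open 17.8 F [ 0.9 -0.  -3.1]
yaw -0.0  tx 0.0 ty 0.6 tz 0.1
time_s: 31.6
position: [0.6294, 0.2201, 0.0825]
tcp_rot: [[0.0, 0.958, -0.288], [0.0, -0.288, -0.958], [-1.0, 0.0, -0.0]]
force: [-2.0, -0.0, 2.3]
opening: 0.207
t 31.6 pos [629.4 220.1  82.5] phi -16.7 tilt 0.02 open 18.0 F [-2.  -0.   2.3]
yaw -0.0  tx -0.0 ty 0.5 tz 0.1
```

```bash
python3 -m inch '{"dp":[[0,0,0],[0,0,0],[0,0,0],[0,0,0],[0,0,0],[0,0,0],[0,0,0]],"yaw":[0,0,0,0,0,0,0]}' 55
python3 -m inch '{"dp":[[-2,0,0],[-6,0,0],[-12,0,0],[-18,0,0],[-18,0,0],[-15,0,0],[-9,0,0],[-4,0,0],[-2,0,0],[0,0,0],[0,0,0],[0,0,0]],"yaw":[0,0,0,0,6,6,6,6,6,6,6,1.1]}'
python3 go.py 397.8 -211 150 -59.8
```

```text
time_s: 32.18
position: [0.6293, 0.2201, 0.0819]
tcp_rot: [[0.0, 0.958, -0.288], [-0.0, -0.288, -0.958], [-1.0, 0.0, 0.0]]
force: [0.2, -0.6, -0.5]
opening: 0.601
time_s: 33.18
position: [0.6297, 0.2202, 0.1695]
tcp_rot: [[0.002, 0.5, -0.866], [0.0, -0.866, -0.5], [-1.0, 0.001, -0.002]]
force: [-0.0, -1.0, -0.2]
opening: 0.63
t 33.2 pos [629.7 220.2 169.5] phi -60.0 tilt 0.11 open 54.8 F [-0.  -1.  -0.2]
yaw -0.2  tx 19.5 ty 256.0 tz 417.3
```

```bash
python3 -m inch '{"dp":[[0,5,8],[0,10,16],[0,13,21],[0,13,21],[0,13,21],[0,13,21],[0,13,21],[0,13,21],[0,13,21],[0,13,21],[0,13,21],[0,13,21],[0,13,21],[0,13,21],[0,13,21],[0,13,21],[0,13,21],[2,13,21],[2,12,20],[2,8,15]],"yaw":[0,0,0,0,0,0,0,0,0,0,0,0,0,0,0,0,0,0,0,0]}'
python3 -m inch '{"dp":[[2,7,12],[2,4,8],[2,3,5],[2,0,3],[2,0,0],[0,0,0],[0,0,0],[0,0,0]],"yaw":[0,0,0,0,0,0,0,0]}'
python3 go.py 397.8 -211 30 -59.8
python3 wl.py 11 200 pics/w9.png
python3 - <<'E'
from h import *
c=bot.capture("side");cv2.imwrite("pics/s9c.png",cv2.resize(c["color"][190:300,150:290,::-1],None,fx=5,fy=5,interpolation=cv2.INTER_CUBIC))
E
```

```text
time_s: 34.85
position: [0.4089, -0.1904, 0.1625]
tcp_rot: [[0.001, 0.504, -0.864], [-0.001, -0.864, -0.504], [-1.0, 0.001, -0.0]]
force: [0.9, 0.4, 0.4]
opening: 0.629
time_s: 35.52
position: [0.393, -0.2141, 0.152]
tcp_rot: [[0.0, 0.504, -0.864], [0.0, -0.864, -0.504], [-1.0, -0.0, -0.0]]
force: [0.7, -0.2, 0.6]
opening: 0.634
t 35.5 pos [ 393.  -214.1  152. ] phi -59.8 tilt 0.01 open 55.1 F [ 0.7 -0.2  0.6]
yaw 0.0  tx 122.0 ty -0.3 tz -5.7
px [284. 136.] rect [array([ 436.3, -189.5]), array([59.4, 95.7]), np.float64(30.2)] ell [ 446.  -196.    58.1  107.4]
px [442.  33.] rect [array([ 627.9, -254. ]), array([ 58.1, 101.8]), np.float64(30.4)] ell [ 625.4 -260.2   53.9  118.1]
px [88. 45.] rect [array([433.3,  43. ]), array([ 98.1, 172.1]), np.float64(17.2)] ell [434.6  44.1  96.  180.4]
```

View pics/w9.png

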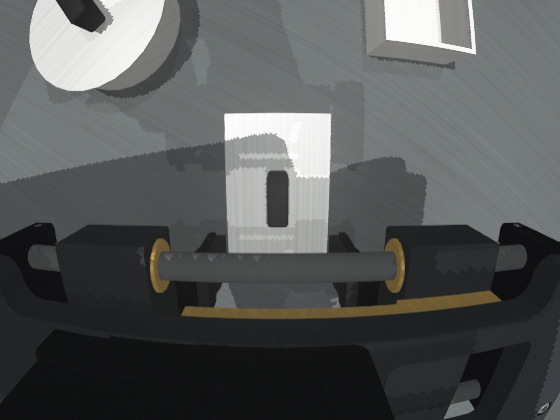

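View pics/s9c.png

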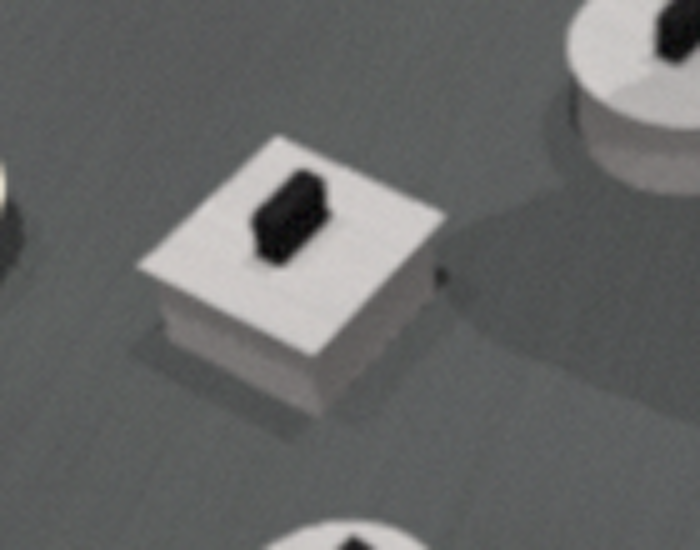

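The square lid is seated flat and square. The oblong lid is aligned with the jaws, its bar at (278,199); shift about -5.5 mm in tool z and descend.

```bash
python3 -m inch '{"dp":[[5,0,-2],[15,0,-2],[20,0,-1],[20,0,-0.5],[18,0,0],[12,0,0],[10,0,0],[8,0,0],[6,0,0],[4,0,0],[3,0,0],[1,0,0],[0,0,0],[0,0,0]],"yaw":[0,0,0,0,0,0,0,0,0,0,0,0,0,0]}'
python3 go.py 397.8 -211 30 -59.8
python3 -m inch '{"dp":[[0,0,0],[0,0,0],[0,0,0],[0,0,0],[0,0,0],[0,0,0],[0,0,0],[0,0,0],[0,0,0],[0,0,0]],"yaw":[0,0,0,0,0,0,0,0,0,0]}' 0
python3 go.py 397.8 -211 30 -59.8
```

```text
time_s: 36.78
position: [0.3977, -0.2121, 0.0303]
tcp_rot: [[0.001, 0.503, -0.865], [-0.001, -0.865, -0.503], [-1.0, 0.001, -0.0]]
force: [-0.3, 0.1, -0.4]
opening: 0.631
t 36.8 pos [ 397.7 -212.1   30.3] phi -59.8 tilt 0.05 open 54.9 F [-0.3  0.1 -0.4]
yaw -0.0  tx 0.3 ty -0.9 tz -0.6
time_s: 37.62
position: [0.3975, -0.2119, 0.03]
tcp_rot: [[-0.0, 0.503, -0.865], [0.0, -0.865, -0.503], [-1.0, -0.0, 0.0]]
force: [0.4, -0.8, 0.0]
opening: 0.207
t 37.6 pos [ 397.5 -211.9   30. ] phi -59.8 tilt 0.0 open 18.0 F [ 0.4 -0.8  0. ]
yaw -0.0  tx -0.0 ty -0.6 tz -0.7
```

```bash
python3 -m inch '{"dp":[[-2,0,0],[-4,0,0],[-8,0,0],[-14,0,0],[-16,0,0],[-16,0,0],[-16,0,0],[-12,0,0],[-8,0,0],[-4,0,0],[0,0,0],[0,0,0]],"yaw":[0,0,0,0,0,0,0,0,0,0,0,0]}'
python3 go.py 633.4 -218.6 82 -59.7
python3 - <<'E'
from h import *
c=bot.capture("side");cv2.imwrite("pics/s10c.png",cv2.resize(c["color"][110:220,200:340,::-1],None,fx=5,fy=5,interpolation=cv2.INTER_CUBIC))
E
```

```text
time_s: 38.62
position: [0.3973, -0.2117, 0.1299]
tcp_rot: [[-0.0, 0.503, -0.865], [0.0, -0.865, -0.503], [-1.0, -0.0, 0.0]]
force: [0.6, -0.4, -2.2]
opening: 0.2
t 38.6 pos [ 397.3 -211.7  129.9] phi -59.8 tilt 0.02 open 17.4 F [ 0.6 -0.4 -2.2]
yaw -0.1  tx 47.9 ty 125.1 tz -200.4
```

View pics/s10c.png

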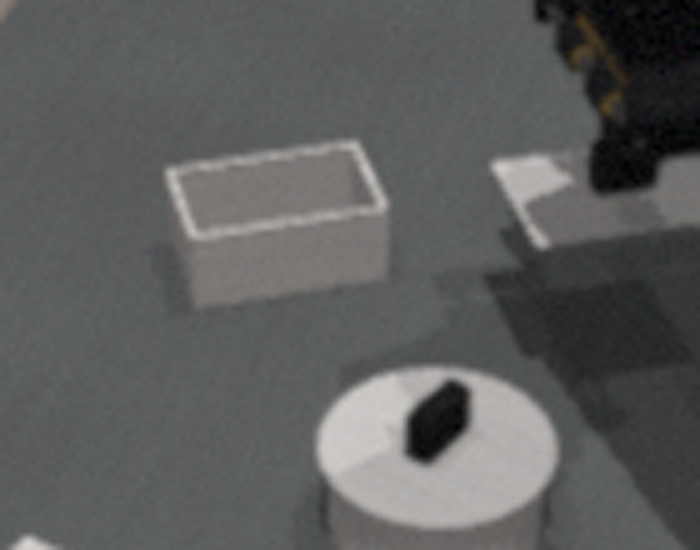

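The rim corners are at crop (166,170), (358,142), (387,208), (193,238). Cross-check the centre, then carry the lid over.

```bash
python3 - <<'E'
from h import *
c=bot.capture("side")
q=np.array([[166,170],[358,142],[387,208],[193,238]])/5+[200,110]
P=toplane(c,q,.06)[:,:2]*1000
print(P.round(1),P.mean(0).round(1),[ (round(np.hypot(*(P[(i+1)%4]-P[i])),1),round(np.degrees(np.arctan2(*(P[(i+1)%4]-P[i])[::-1])),1)) for i in range(4)])
E
python3 -m inch '{"dp":[[0,5,-8],[0,9,-15],[0,13,-20],[0,14,-22],[0,14,-22],[0,14,-22],[0,14,-22],[0,13,-20],[0,10,-18],[0,7,-12],[0,5,-9],[0,4,-6],[0,3,-4],[0,0,0],[0,0,0],[0,0,0]],"yaw":[0,0,0,0,0,0,0,0,0,0,0,0,0,0,0,0]}'
python3 go.py 633.4 -218.6 82 -59.7
```

```text
[[ 713.5 -218. ]
 [ 595.2 -287.5]
 [ 555.1 -215.3]
 [ 670.1 -147.4]] [ 633.4 -217. ] [(np.float64(137.2), np.float64(-149.6)), (np.float64(82.6), np.float64(119.0)), (np.float64(133.6), np.float64(30.6)), (np.float64(82.9), np.float64(-58.4))]
time_s: 40.05
position: [0.6324, -0.2193, 0.1296]
tcp_rot: [[-0.001, 0.502, -0.865], [0.001, -0.865, -0.502], [-1.0, -0.001, 0.001]]
force: [0.1, 0.6, -1.7]
opening: 0.205
t 40.0 pos [ 632.4 -219.3  129.6] phi -59.8 tilt 0.09 open 17.8 F [ 0.1  0.6 -1.7]
yaw -0.1  tx 47.6 ty -0.1 tz -1.3
```

The side and top cameras agree (633.4,-217 against 633.7,-218.2). Lower.

```bash
python3 -m inch '{"dp":[[3,0,-0.5],[6,-0.5,-0.5],[8,0,-0.3],[8,0,0],[6,0,0],[4,0,0],[3,0,0],[2,0,0],[2,0,0],[0.5,0,0],[0,0,0],[0,0,0],[0,0,0]],"yaw":[0,0,0,0,0,0,0,0,0,0,0,0,0]}'
python3 go.py 633.4 -218.4 82 -59.7
python3 - <<'E'
from h import *
c=bot.capture("side");cv2.imwrite("pics/s11c.png",cv2.resize(c["color"][110:220,200:340,::-1],None,fx=5,fy=5,interpolation=cv2.INTER_CUBIC))
E
```

```text
time_s: 41.13
position: [0.6343, -0.2185, 0.0878]
tcp_rot: [[0.001, 0.503, -0.865], [-0.0, -0.865, -0.503], [-1.0, 0.001, -0.0]]
force: [-0.1, -0.1, -1.0]
opening: 0.204
t 41.1 pos [ 634.3 -218.5   87.8] phi -59.8 tilt 0.04 open 17.7 F [-0.1 -0.1 -1. ]
yaw -0.1  tx 5.8 ty -0.5 tz 0.7
```

View pics/s11c.png

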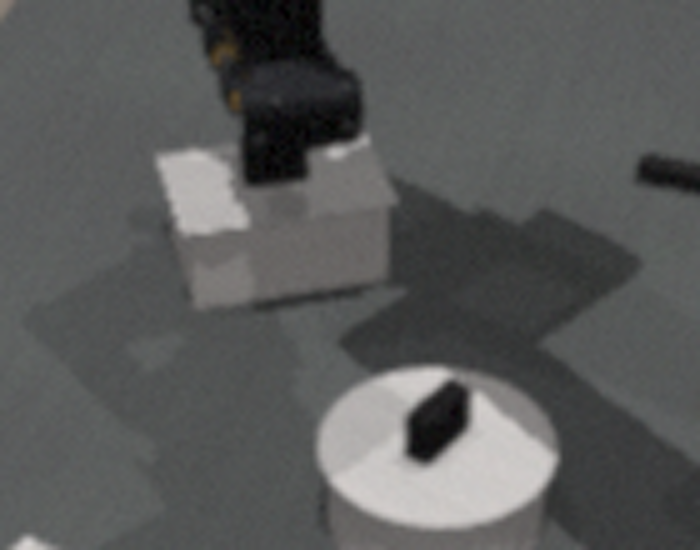

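```bash
python3 - <<'E'
from h import *
c=bot.capture("side")
q=np.array([[156,155],[397,203],[176,235]])/5+[200,110]
P=toplane(c,q,.0685)[:,:2]*1000
print(P.round(1),((P[0]+P[1])/2).round(1), np.hypot(*(P[1]-P[2])), np.hypot(*(P[0]-P[2])))
E
python3 -m inch '{"dp":[[1,-0.3,0.4],[1,0,0.3],[1,0,0],[0.7,0,0],[0.6,0,0],[0.5,0,0],[0.4,0,0],[0,0,0],[0,0,0],[0,0,0]],"yaw":[0,0,0,0,0,0,0,0,0,0]}'
python3 go.py 633.4 -218.4 82 -59.7
```

```text
[[ 721.5 -221.6]
 [ 547.1 -211. ]
 [ 677.7 -136.5]] [ 634.3 -216.3] 150.32269590227241 95.74677117721788
time_s: 42.07
position: [0.6334, -0.2185, 0.0823]
tcp_rot: [[0.0, 0.503, -0.865], [-0.0, -0.865, -0.503], [-1.0, 0.0, -0.0]]
force: [-0.0, -0.1, -2.1]
opening: 0.204
t 42.1 pos [ 633.4 -218.5   82.3] phi -59.8 tilt 0.0 open 17.7 F [-0.  -0.1 -2.1]
yaw -0.1  tx 0.3 ty -0.0 tz -0.1
```

```bash
python3 -m inch '{"dp":[[0.3,0,0],[0.3,0,0],[0.2,0,0],[0,0,0],[0,0,0],[0,0,0]],"yaw":[0,0,0,0,0,0]}'
python3 go.py 633.4 -218.4 82 -59.7
```

```text
time_s: 42.57
position: [0.6334, -0.2185, 0.082]
tcp_rot: [[0.0, 0.503, -0.865], [-0.0, -0.865, -0.503], [-1.0, 0.0, -0.0]]
force: [-1.6, 0.5, 3.7]
opening: 0.203
t 42.6 pos [ 633.4 -218.5   82. ] phi -59.8 tilt 0.02 open 17.7 F [-1.6  0.5  3.7]
yaw -0.1  tx 0.0 ty -0.1 tz -0.0
```

```bash
python3 -m inch '{"dp":[[0,0,0],[0,0,0],[0,0,0],[0,0,0],[0,0,0],[0,0,0],[0,0,0]],"yaw":[0,0,0,0,0,0,0]}' 55
python3 -m inch '{"dp":[[-2,0,0],[-6,0,0],[-12,0,0],[-18,0,0],[-20,0,0],[-20,0,0],[-20,0,0],[-15,0,0],[-5,0,0],[0,0,0]],"yaw":[0,0,0,0,0,0,0,0,0,0]}'
python3 go.py 220 -580 200 -59.7
```

```text
time_s: 43.15
position: [0.6333, -0.2185, 0.0813]
tcp_rot: [[-0.0, 0.503, -0.865], [0.0, -0.865, -0.503], [-1.0, -0.0, 0.0]]
force: [-0.0, 0.1, 0.0]
opening: 0.604
time_s: 43.98
position: [0.6345, -0.219, 0.2024]
tcp_rot: [[0.005, 0.503, -0.865], [-0.002, -0.865, -0.503], [-1.0, 0.004, -0.003]]
force: [0.9, -0.2, 0.3]
opening: 0.629
t 44.0 pos [ 634.5 -219.   202.4] phi -59.8 tilt 0.3 open 54.7 F [ 0.9 -0.2  0.3]
yaw -0.1  tx 2.4 ty 102.5 tz 540.0
```

```bash
python3 -m inch '{"dp":[[0,1,10],[0,4,20],[0,6,29],[0,6,29],[0,6,29],[0,6,29],[0,6,29],[0,6,29],[0,6,29],[0,6,29],[0,6,29],[0,6,29],[0,6,29],[0,6,29],[0,6,29],[0,6,29],[0,6,29],[0,4,20],[0,2,10],[0,0,0]],"yaw":[0,0,0,0,0,0,0,0,0,0,0,0,0,0,0,0,0,0,0,0]}'
python3 - <<'E'
from h import *
c=bot.capture("top");cv2.imwrite("pics/top12.png",c["color"][...,::-1])
cv2.imwrite("pics/t12c.png",cv2.resize(c["color"][110:330,80:480,::-1],None,fx=2,fy=2,interpolation=cv2.INTER_CUBIC))
im=c["color"];g=im.min(2)
for k in cv2.findContours((g>140).astype(np.uint8),cv2.RETR_EXTERNAL,cv2.CHAIN_APPROX_NONE)[0]:
    if cv2.contourArea(k)<400 or not 100<cv2.boundingRect(k)[1]<310: continue
    z=.063; P=toplane(c,k[:,0],z)[:,:2].astype(np.float32)*1000
    print([np.round(v,1) for v in cv2.minAreaRect(P)])
c=bot.capture("side");cv2.imwrite("pics/side12.png",c["color"][...,::-1])
E
python3 go.py 220 -580 200 -59.7
```

```text
time_s: 45.65
position: [0.2538, -0.5553, 0.1982]
tcp_rot: [[-0.001, 0.5, -0.866], [0.002, -0.866, -0.5], [-1.0, -0.002, 0.0]]
force: [-1.0, -0.2, 1.5]
opening: 0.63
[array([256.2, 372.1]), array([58.5, 57.9]), np.float64(45.1)]
[array([465.1,  11.5]), array([140. , 140.9]), np.float64(89.2)]
[array([523.3, 431.9]), array([104. , 101.9]), np.float64(1.8)]
[array([628.8, 219.9]), array([118.3, 118. ]), np.float64(73.3)]
[array([ 632.8, -217.2]), array([149. ,  98.2]), np.float64(30.3)]
t 45.8 pos [ 256.  -553.3  198.5] phi -59.9 tilt 0.16 open 55.1 F [ 0.3 -0.2  0.6]
yaw -0.2  tx -1.5 ty 4.9 tz 44.5
```

View pics/t12c.png

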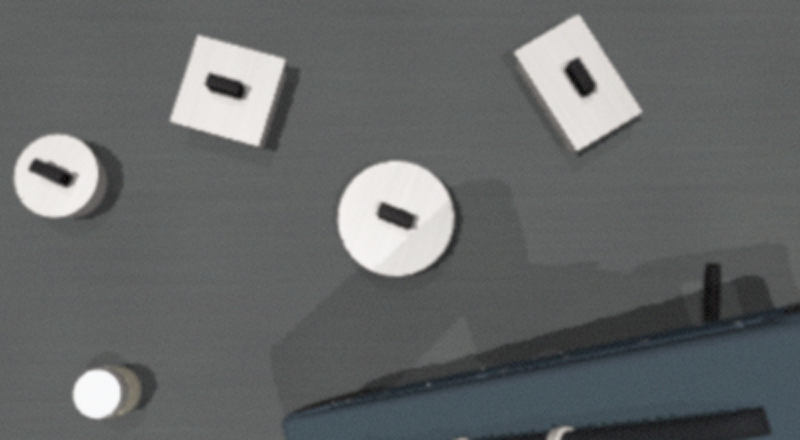

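View pics/side12.png

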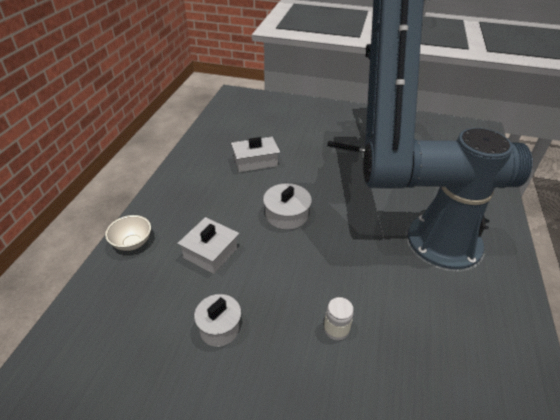

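All four lids lie level and centred, within about 1.5 mm of the pan centres measured at the start, and the tin and spoon are in place. Let the arm settle, then hand in.

```bash
python3 -m inch '{"dp":[[0,0,0],[0,0,0],[0,0,0],[0,0,0]],"yaw":[0,0,0,0]}'
python3 -c "
from rig import bot
print(bot.hand_in())"
```

```text
time_s: 46.08
position: [0.257, -0.5538, 0.1996]
tcp_rot: [[0.0, 0.504, -0.864], [0.0, -0.864, -0.504], [-1.0, -0.0, -0.0]]
force: [0.3, -0.7, 0.4]
opening: 0.631
the job is handed in; nothing more can be done
None
```

All four lids are on their own pans, and I handed the job in at about 46 s with the arm well clear. I gripped each lid by its bar and lowered it until contact. That came at the expected height (TCP about 82 mm), with the readings showing 2–5 N, and only then did I open the jaws.

- **Fit:** In the last top and side views, all four lids lie level. Their centres are within about 1.5 mm of the pan centres measured at the start, against 7 mm of play. The square and oblong lids match their pans' angles to within about 0.1°.
- **Tin and spoon:** The spice tin and spoon look unmoved in the last views. I compared them by eye only, and the arm hid part of the spoon in the last top view.
- **Disagreements:** The top and side cameras differed by about 1–2 mm on the square and oblong pans, the two I compared. No check failed.

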